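# Turn over the hinged leaf of the peg board

### The job

Turn the hinged wooden leaf of the peg board right over its spine, so that the inlaid slots under it are uncovered and it lies flat on the board's other half, over the marble hollows. Do it gently with the fingertips or the outside of the fingers: lift and push the leaf, never pinch it. Leave the four pegs standing in their slots and the bowl, jar, torch and ring where they are.

Things in the scene. Friction and masses are not known exactly. Their poses are not given: they have to be found in the camera images.
- board: Wooden peg board, fixed, 45 mm high, origin on the table under the middle of the spine. Main block x -70 to 70 mm, y -105 to 105; darker strip at x 70 to 125 holds four upright pegs in slots. Steel spine rod (8 mm) along x across the top at y = 0. The +y half has inlaid slots and starts under the leaf; the -y half has round marble hollows and starts bare.
- leaf (a joint): Leaf angle about the spine, rad: 0 = flat over the +y half, 1.57 = upright, 3.14 = flat over the -y half (its stop). Starts ajar, 0.12 to 0.5. The hinge is stiff: the leaf stays at whatever angle it is left, never falls, and needs 1 to 2 N at its free edge to turn, all the way until flat.
- leaf_edge (a point): Middle of the free edge of the leaf (centre of its thickness), a dark wooden panel 6 mm thick, 130 mm along the spine, reaching 135 mm from the spine axis, so 30 mm past the board's side; about 90 g. Flat, its underside is 46.5 mm above the table. Its y axis points from the spine to the free edge, x along the spine as the board's x.
- spine (a point): Point on the hinge axis at the middle of the leaf's width, 49.5 mm above the table; axes as the board's.
- peg0: Plastic peg, 13 mm across with a 20 mm head, 55 mm long, standing loose in a slot of the strip 20 mm deep, so its top is 80 mm above the table; origin at its foot. To be left alone.
- peg1: Plastic peg, 13 mm across with a 20 mm head, 55 mm long, standing loose in a slot of the strip 20 mm deep, so its top is 80 mm above the table; origin at its foot. To be left alone.
- peg2: Plastic peg, 13 mm across with a 20 mm head, 55 mm long, standing loose in a slot of the strip 20 mm deep, so its top is 80 mm above the table; origin at its foot. To be left alone.
- peg3: Plastic peg, 13 mm across with a 20 mm head, 55 mm long, standing loose in a slot of the strip 20 mm deep, so its top is 80 mm above the table; origin at its foot. To be left alone.
- bowl: White ceramic bowl, 100 mm across, 45 mm high, beyond the slotted strip; origin at the middle of its underside. To be left alone.
- jar: Glass marble jar with a clip-on lid, 72 mm across, 86 mm high, beyond the slotted strip; origin at the middle of its underside. To be left alone.
- torch: Black aluminium torch, 125 mm long, lying on its side, 34 mm high at the head, on the board's -y side; origin under its middle. To be left alone.
- ring: Steel puzzle ring, 48 mm across, 6 mm high, lying flat, near the board on its -y side; origin at the middle of its underside. To be left alone.

How it is judged:
By the outcome, as a careful person would: the job done as asked, in the order asked, and still so for the second after the job is handed in, with the robot touching nothing.
It also fails if it takes over 45 s, if anything falls off the work surface, if the arm or the gripper's body presses on something with over 40 N, if the wrist force passes 120 N, or if a joint passes its speed limit or range.

### The arm

A 6-joint arm with a two-finger parallel gripper is mounted at the origin on the work surface. World frame = base frame: x ahead of the robot, y to its left, z up, the work surface at z = 0. Lengths are in m, angles in rad, forces in N, time in s.
With the tool pointing down it reaches from about 0.425 to 0.95 m from the base axis. Payload 3.5 kg.
Tool frame: the origin (TCP) lies at the very end of the fingers, on their centre line; the grasp point (between the pads) lies behind it (ctrl.grasp_offset is the z of the grasp point in the tool frame, in m); z points along the fingers, x is the direction in which the jaws open and shut, and the axes are right-handed (so a half turn about z gives the same grasp; the last joint's range is limited). The gripper opens to 85 mm and grips with 20 to 120 N. Pads are 22 mm wide; open, the fingers measure 114 mm over their backs; the gripper's body (76 mm by 85 mm) begins 54 mm behind the grasp point. The pads swing forward as they close: fully open they stand 13 mm farther back than shut.
Start: joints at [-1.273, 0.286, 1.577, -0, 1.279, -0.15], TCP at [0.292, -0.608, 0.231] pointing down, gripper open.
Joint ranges: [-2.77, 2.77], [-0.9, 2.22], [0.21, 2.48], [-1.53, 4.67], [0.24, 2.81], [-2.84, 2.84]. Speed limits (rad/s): [2.79, 2.79, 3.14, 3.14, 3.14, 3.14].

### API

Orientations are given as a unit quaternion [x, y, z, w].
In Python, from plant import ctrl gives the robot as it stands.
- The arm moves only by the shell command python3 -m jog 'ROWS' [FORCE]. ROWS is JSON, a list of rows, each an object with "grip": the closure, from 0 (fully open) to 1 (shut); "xyz": the shift along the tool's x, y, z in m, a list of three; "dr": the turn, a rotation vector about the tool's x, y, z in rad, a list of three. A call has 1 to 12 rows; each row is the pose to reach, as a shift and turn from the pose commanded when the call began, along the tool's axes at that moment; what a row does not reach only later rows make up. A row lasts 1/12 s, in which the tool goes at most 41.7 mm and 7.16 degrees, less where a joint would pass 70% of its speed; a pose out of reach is approached as far as the arm can. A call with a gripper value outside its range is refused whole. The fingers move at their own pace and stop on an object; FORCE is the grip in N (left out, the last holds). Time passes only in rows, so rows that repeat a pose let the fingers close. It gives the time, the measured TCP pose, the force and the opening at its end, in the units of the state.
- ctrl.get_state(): the state, without advancing time (a new reading comes with each control period).
- ctrl.read_camera(name): name is "scene" or "side" or "wrist"; returns the picture (420x560x3 uint8, red, green, blue); there is no depth.
- ctrl.get_calibration(name): a dict with "mtx" (3x3 intrinsics, pixels), "R" (3x3) and "t" (3): a world point X has camera coordinates R X + t; the wrist camera has in their place "hand_eye" (4x4, takes a point from camera to tool coordinates, whose origin is the TCP and whose axes are the tool frame's). Camera axes: x right, y down, z forward; pixel columns grow to the right and rows downward; lengths in m; the calibration is good to about 2 mm. A picture is of the moment at which its call begins: read the wrist's pose just before it. get_calibration takes no time and is no camera call.
- ctrl.sign_off(): hands the job in, once; it reports no verdict.
The state is a dict: "time": time; "qpos": joint angles; "dq": joint speeds; "joint_efforts": joint torques, N m; "eef_pos": TCP position; "tcp_rot": TCP orientation; "contact_force": force on the tool from outside, world axes, zero at the start; "wrist_torque": the same for the moment, N m; "opening": opening from 0.0 (shut) to 1.0 (fully open).
Only numpy, scipy, OpenCV 4.12 (cv2) and the standard library are available. Lean on these libraries where they do the work, as an engineer would, in place of code of your own. Each camera call takes 0.05 s, during which the arm holds its last target.

## Working session

There is one attempt and no reset: what is moved stays moved. The work goes in short steps, Python scripts to look and compute and a shell command to move; the robot and the scene stay as the last step left them, time stands still between calls to the robot, and variables do not carry over. Pictures are saved under pics/ and viewed, and the job is handed in when it is done.

```bash
ls; mkdir -p pics; python3 - <<'E'
from plant import ctrl
import cv2
print(ctrl.get_state())
print(ctrl.grasp_offset)
for n in ["scene","side"]:
    im=ctrl.read_camera(n); cv2.imwrite(f"pics/{n}0.png",im[:,:,::-1])
    c=ctrl.get_calibration(n); print(n,c)
E
```

```text
pics
{'time': 0.0, 'qpos': array([-1.27300391e+00,  2.87238140e-01,  1.57817307e+00,  1.94355249e-05,
        1.27859343e+00, -1.49967295e-01]), 'dq': array([-2.79913532e-04,  2.72097897e-04, -6.92403917e-04,  2.73423297e-03,
       -4.71503281e-05, -1.21628326e-03]), 'joint_efforts': array([ 6.83427015e-05, -4.05977619e+01, -2.92628396e+01, -1.26964374e-04,
        5.87062910e-03, -3.32806422e-07]), 'eef_pos': array([ 0.29209618, -0.60780163,  0.22990098]), 'tcp_rot': array([ 8.46445518e-01, -5.32473972e-01, -9.07337112e-04, -7.94511260e-04]), 'contact_force': array([-0.16923567, -0.30688577, -0.50486125]), 'wrist_torque': array([ 0.0105523 , -0.02616829, -0.0074933 ]), 'opening': 1.0027115468166183}
-0.0187
scene {'mtx': array([[497.3782275 ,   0.        , 285.65960519],
       [  0.        , 497.3782275 , 205.46681545],
       [  0.        ,   0.        ,   1.        ]]), 'R': array([[-0.80609367,  0.59176893,  0.00474651],
       [ 0.33711131,  0.46576759, -0.81817878],
       [-0.48638355, -0.65792863, -0.57494431]]), 't': array([ 0.49745979, -0.1104322 ,  1.3815281 ])}
side {'mtx': array([[379.2715735 ,   0.        , 276.97918707],
       [  0.        , 379.2715735 , 212.76912688],
       [  0.        ,   0.        ,   1.        ]]), 'R': array([[ 9.92923387e-01, -1.18756516e-01,  1.91852037e-04],
       [-6.84395554e-02, -5.73541970e-01, -8.16312217e-01],
       [ 9.70524304e-02,  8.10522361e-01, -5.77610879e-01]]), 't': array([-0.58875292,  0.07269185,  0.74883622])}
```

View pics/scene0.png

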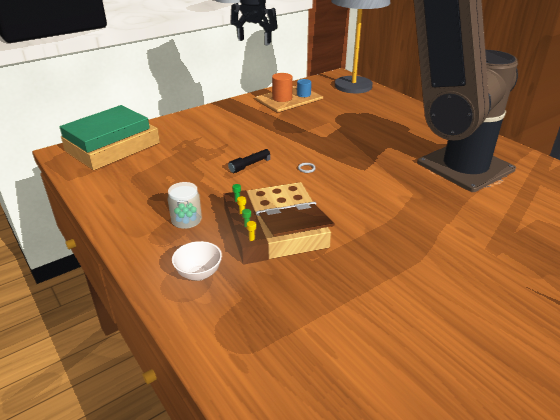

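View pics/side0.png

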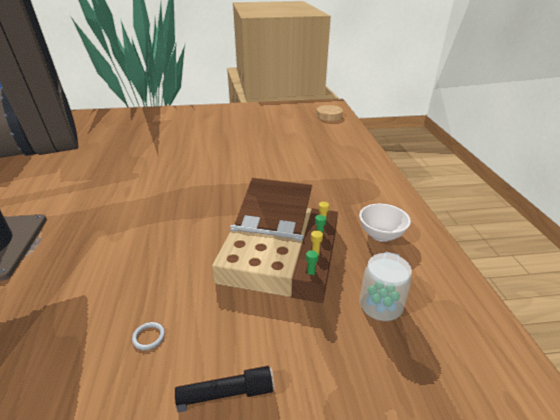

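Scene view: the board is around (280,220), with the leaf ajar at (295,218). The ring is at (307,168), the torch at (250,160), the jar at (185,205) and the bowl at (197,262). Next I'll enlarge both views.

```bash
python3 - <<'E'
import cv2
a=cv2.imread("pics/scene0.png")[170:270,215:345]; cv2.imwrite("pics/s_crop.png",cv2.resize(a,None,fx=6,fy=6,interpolation=cv2.INTER_CUBIC))
a=cv2.imread("pics/side0.png")[170:300,205:345]; cv2.imwrite("pics/d_crop.png",cv2.resize(a,None,fx=4.6,fy=4.6,interpolation=cv2.INTER_CUBIC))
E
```

```text
(no output)
```

View pics/s_crop.png

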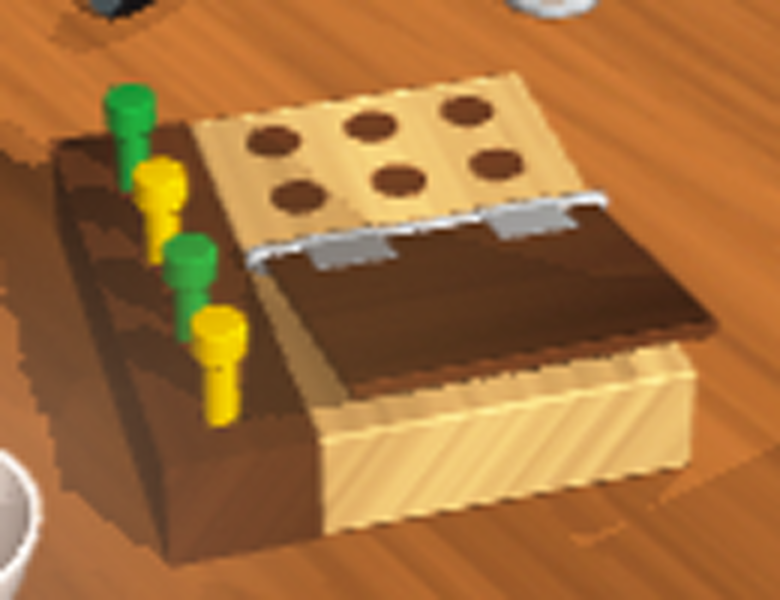

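View pics/d_crop.png

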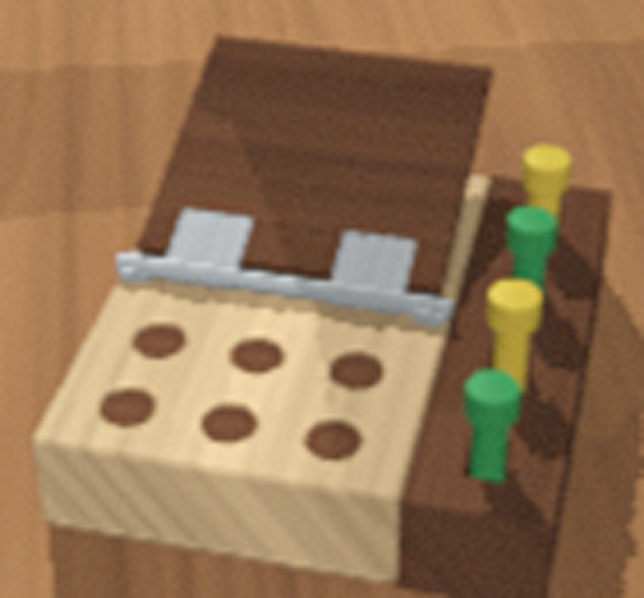

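```bash
cat > h.py <<'E'
import numpy as np, cv2
from plant import ctrl
def P(n):
    c=ctrl.get_calibration(n); return c["mtx"]@np.c_[c["R"],c["t"]]
def plane(n,uv,z):
    c=ctrl.get_calibration(n); d=c["R"].T@np.linalg.solve(c["mtx"],[uv[0],uv[1],1]); o=-c["R"].T@c["t"]
    return o+d*(z-o[2])/d[2]
def tri(a,b):
    X=cv2.triangulatePoints(P("scene"),P("side"),np.array(a,float).reshape(2,1),np.array(b,float).reshape(2,1)); return (X[:3]/X[3]).ravel()
E
python3 - <<'E'
from h import *
np.set_printoptions(precision=4,suppress=True)
S=lambda x,y:(x/6+215-.4,y/6+170-.4); D=lambda x,y:(x/4.6+205-.4,y/4.6+170-.4)
pts={}
for k,s in {"A-70-105":(515,72),"B70-105":(193,122),"C70,105":(322,437),"D-70,105":(693,375)}.items():
    print(k,plane("scene",S(*s),.045))
for k,s in {"A":(36,440),"B":(405,498)}.items(): print("side",k,plane("side",D(*s),.045))
for k,s,d in [("sp-",(605,200),(118,262)),("sp+",(255,260),(452,310)),("e-",(715,322),(218,38)),("e+",(350,390),(491,70))]:
    print(k,tri(S(*s),D(*d)))
for k,u in {"ring":(307,168),"torchL":(232,163),"torchR":(268,155)}.items(): print(k,plane("scene",u,.01))
E
```

```text
A-70-105 [ 0.4647 -0.1465  0.045 ]
B70-105 [ 0.592  -0.1924  0.045 ]
C70,105 [0.663  0.0011 0.045 ]
D-70,105 [0.5364 0.05   0.045 ]
side A [ 0.4642 -0.1489  0.045 ]
side B [ 0.5956 -0.1947  0.045 ]
sp- [ 0.4967 -0.0487  0.0491]
sp+ [ 0.6281 -0.0951  0.0489]
e- [0.5471 0.0701 0.0855]
e+ [0.6684 0.0268 0.0849]
ring [ 0.3738 -0.2338  0.01  ]
torchL [ 0.5245 -0.3757  0.01  ]
torchR [ 0.4188 -0.3546  0.01  ]
```

```bash
cat >> h.py <<'E'
from scipy.spatial.transform import Rotation as Ro
np.set_printoptions(precision=4,suppress=True)
SP=np.array([.563,-.072,.0495]); YAW=-.347
RB=Ro.from_euler('z',YAW).as_matrix()
def target_R(tau):  # tool x along board x, z tilted tau from down toward board -y
    x=RB[:,0]; z=np.cos(tau)*np.array([0,0,-1.])+np.sin(tau)*(-RB[:,1]); return np.c_[x,np.cross(z,x),z]
def now():
    s=ctrl.get_state(); return s,np.array(s["eef_pos"]),Ro.from_quat(s["tcp_rot"]).as_matrix()
def rel(b,tau=None):  # b: board coords rel. to spine axis
    s,p,R=now(); w=SP+RB@np.array(b)
    print("t",s["time"],"board pos",RB.T@(p-SP),"F_board",RB.T@s["contact_force"],"xyz",R.T@(w-p), "dr",Ro.from_matrix(R.T@target_R(tau)).as_rotvec() if tau is not None else "")
    print("tool z (board)",RB.T@R[:,2],"q",s["qpos"])
E
python3 - <<'E'
from h import *
rel([-.01,.22,.2],0)
print([a for a in dir(ctrl) if a[0]!='_'])
print(ctrl.get_calibration("wrist")["hand_eye"])
E
```

```text
t 0.1 board pos [-0.0725 -0.596   0.1806] F_board [-0.4354  0.2782  0.6305] xyz [-0.527  -0.6262 -0.0181] dr [-0.0012  0.0019 -0.776 ]
tool z (board) [-0.0013  0.0017 -1.    ] q [-1.273   0.2871  1.5781  0.      1.2786 -0.15  ]
['Unreachable', 'get_calibration', 'get_state', 'grasp_offset', 'read_camera', 'sign_off']
[[ 1.     -0.0002  0.0001 -0.0002]
 [ 0.0001  0.9535  0.3013 -0.077 ]
 [-0.0002 -0.3013  0.9535 -0.1427]
 [ 0.      0.      0.      1.    ]]
```

```bash
python3 -m jog '[{"grip":1,"xyz":[-0.25,-0.30,-0.03],"dr":[0,0,-0.4]},{"grip":1,"xyz":[-0.25,-0.30,-0.03],"dr":[0,0,-0.4]},{"grip":1,"xyz":[-0.25,-0.30,-0.03],"dr":[0,0,-0.4]},{"grip":1,"xyz":[-0.25,-0.30,-0.03],"dr":[0,0,-0.4]},{"grip":1,"xyz":[-0.25,-0.30,-0.03],"dr":[0,0,-0.4]},{"grip":1,"xyz":[-0.25,-0.30,-0.03],"dr":[0,0,-0.4]},{"grip":1,"xyz":[-0.25,-0.30,-0.03],"dr":[0,0,-0.4]},{"grip":1,"xyz":[-0.25,-0.30,-0.03],"dr":[0,0,-0.4]},{"grip":1,"xyz":[-0.25,-0.30,-0.03],"dr":[0,0,-0.4]},{"grip":1,"xyz":[-0.25,-0.30,-0.03],"dr":[0,0,-0.4]},{"grip":1,"xyz":[-0.25,-0.30,-0.03],"dr":[0,0,-0.4]},{"grip":1,"xyz":[-0.25,-0.30,-0.03],"dr":[0,0,-0.4]}]' 20
python3 - <<'E'
from h import *
rel([-.01,.22,.2],0)
E
```

```text
time: 1.1
eef_pos: [0.4546, -0.2524, 0.2611]
tcp_rot: [0.936, -0.353, -0.0, 0.0]
contact_force: [0.1, -0.5, 0.5]
opening: -0.001
t 1.1 board pos [-0.0406 -0.2066  0.2116] F_board [ 0.2781 -0.3788  0.5092] xyz [-0.1272 -0.4083  0.0114] dr [ 0.0006  0.0002 -0.3736]
tool z (board) [-0.0003 -0.0005 -1.    ] q [-0.7019 -0.0824  1.9211 -0.0006  1.3031  0.0189]
```

```bash
python3 -m jog '[{"grip":1,"xyz":[-0.01,-0.04,0],"dr":[0,0,-0.1]},{"grip":1,"xyz":[-0.02,-0.08,0],"dr":[0,0,-0.2]},{"grip":1,"xyz":[-0.036,-0.115,0],"dr":[0,0,-0.3]},{"grip":1,"xyz":[-0.048,-0.15,0],"dr":[0,0,-0.374]},{"grip":1,"xyz":[-0.06,-0.19,0],"dr":[0,0,-0.374]},{"grip":1,"xyz":[-0.072,-0.23,0],"dr":[0,0,-0.374]},{"grip":1,"xyz":[-0.085,-0.27,0],"dr":[0,0,-0.374]},{"grip":1,"xyz":[-0.096,-0.305,0],"dr":[0,0,-0.374]},{"grip":1,"xyz":[-0.108,-0.345,0],"dr":[0,0,-0.374]},{"grip":1,"xyz":[-0.12,-0.38,0],"dr":[0,0,-0.374]},{"grip":1,"xyz":[-0.127,-0.408,0],"dr":[0,0,-0.374]},{"grip":1,"xyz":[-0.127,-0.408,0],"dr":[0,0,-0.374]}]'
python3 - <<'E'
from h import *
rel([-.01,.22,.1],.9)
E
```

```text
time: 2.1
eef_pos: [0.6308, 0.1393, 0.26]
tcp_rot: [0.985, -0.172, -0.0, -0.001]
contact_force: [-1.4, -1.5, -0.4]
opening: 0.003
t 2.1 board pos [-0.0081  0.2218  0.2105] F_board [-0.8426 -1.9307 -0.379 ] xyz [-0.0018  0.0019  0.1105] dr [-0.9011  0.0007  0.0007]
tool z (board) [-0.0009  0.0011 -1.    ] q [0.06   0.2034 1.6233 0.0014 1.3153 0.4063]
```

```bash
python3 -m jog '[{"grip":1,"xyz":[0,0,0],"dr":[-0.12,0,0]},{"grip":1,"xyz":[0,0,0],"dr":[-0.24,0,0]},{"grip":1,"xyz":[0,0,0],"dr":[-0.36,0,0]},{"grip":1,"xyz":[0,0,0],"dr":[-0.48,0,0]},{"grip":1,"xyz":[0,0,0],"dr":[-0.6,0,0]},{"grip":1,"xyz":[0,0,0],"dr":[-0.72,0,0]},{"grip":1,"xyz":[0,0,0],"dr":[-0.84,0,0]},{"grip":1,"xyz":[0,0,0],"dr":[-0.9,0,0]},{"grip":1,"xyz":[0,0,0],"dr":[-0.9,0,0]},{"grip":1,"xyz":[0,0,0],"dr":[-0.9,0,0]}]'
python3 - <<'E'
from h import *
rel([-.01,.19,-.01],.9)
for n in ["scene","wrist"]: cv2.imwrite(f"pics/{n}1.png",ctrl.read_camera(n)[:,:,::-1])
E
```

```text
time: 2.93
eef_pos: [0.6294, 0.1353, 0.2595]
tcp_rot: [0.887, -0.156, -0.077, 0.428]
contact_force: [-0.5, -0.2, 0.3]
opening: 0.001
t 2.9333 board pos [-0.0081  0.2175  0.21  ] F_board [-0.3726 -0.3311  0.2931] xyz [-0.0012 -0.1554  0.1582] dr [ 0.0007  0.0045 -0.0002]
tool z (board) [-0.0045 -0.7837 -0.6211] q [ 0.2968  0.5341  1.3709 -0.6992  1.8174  0.6795]
```

View pics/scene1.png

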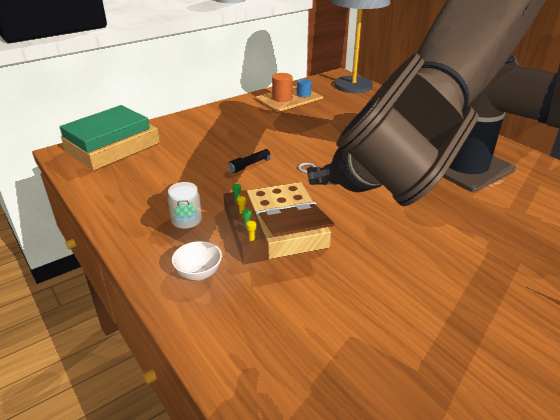

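View pics/wrist1.png

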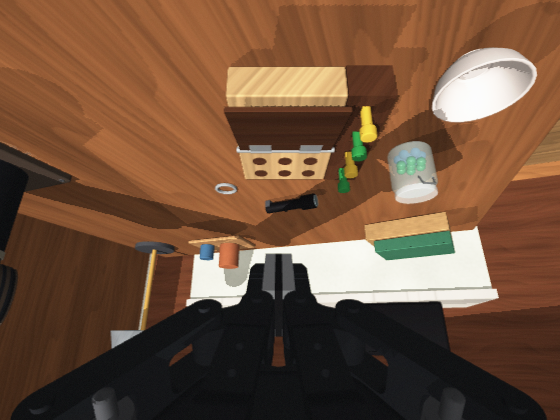

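The arm reaches the tilted pose, with the fingers pointing towards board −y and the board at about (290,110) in the wrist view. Next I'll bring the tip under the overhanging edge.

```bash
python3 - <<'E'
from h import *
rel([-.01,.175,.043],.9);rel([-.01,.12,0],.9)
E
```

```text
t 3.0333 board pos [-0.0078  0.2176  0.2125] F_board [ 0.244  -0.1776  0.06  ] xyz [-0.0022 -0.1061  0.1389] dr [-0.0015  0.0026 -0.0032]
tool z (board) [-0.0026 -0.7824 -0.6228] q [ 0.2966  0.5311  1.3697 -0.6995  1.8177  0.6797]
t 3.0333 board pos [-0.0078  0.2176  0.2125] F_board [ 0.244  -0.1776  0.06  ] xyz [-0.002  -0.1055  0.2087] dr [-0.0015  0.0026 -0.0032]
tool z (board) [-0.0026 -0.7824 -0.6228] q [ 0.2966  0.5311  1.3697 -0.6995  1.8177  0.6797]
```

```bash
python3 -m jog '[{"grip":1,"xyz":[0,-0.024,0.030],"dr":[0,0,0]},{"grip":1,"xyz":[0,-0.048,0.060],"dr":[0,0,0]},{"grip":1,"xyz":[0,-0.072,0.090],"dr":[0,0,0]},{"grip":1,"xyz":[0,-0.092,0.120],"dr":[0,0,0]},{"grip":1,"xyz":[-0.002,-0.106,0.139],"dr":[0,0,0]},{"grip":1,"xyz":[-0.002,-0.106,0.139],"dr":[0,0,0]},{"grip":1,"xyz":[-0.002,-0.106,0.139],"dr":[0,0,0]}]'
python3 - <<'E'
from h import *
rel([-.01,.12,0],.9)
for n in ["scene","wrist"]: cv2.imwrite(f"pics/{n}2.png",ctrl.read_camera(n)[:,:,::-1])
E
```

```text
time: 3.62
eef_pos: [0.6124, 0.0959, 0.0922]
tcp_rot: [0.887, -0.157, -0.076, 0.429]
contact_force: [0.1, 0.0, -0.3]
opening: -0.003
t 3.6167 board pos [-0.0107  0.1746  0.0427] F_board [ 0.119   0.0843 -0.2534] xyz [0.0009 0.0005 0.0693] dr [ 0.0007  0.0035 -0.0015]
tool z (board) [-0.0035 -0.7837 -0.6211] q [ 0.2522  0.6556  1.5243 -0.7014  1.5803  0.8283]
```

View pics/scene2.png

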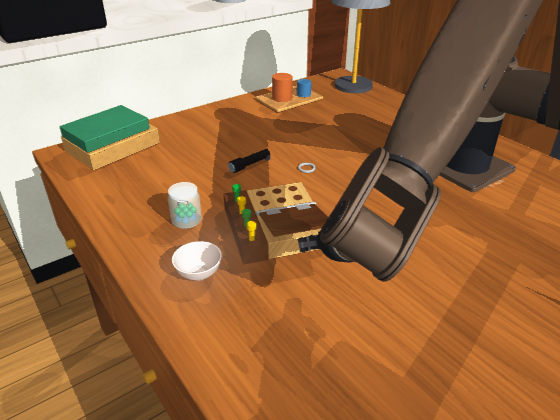

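View pics/wrist2.png

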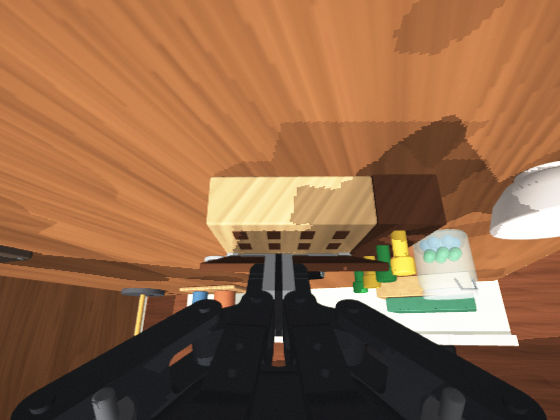

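The wrist view shows the leaf edge nearly edge-on at row 265, with the tip at (278,255) in front of it. I'll advance under the edge, slightly lower for clearance.

```bash
python3 -m jog '[{"grip":1,"xyz":[0,-0.006,0.01],"dr":[0,0,0]},{"grip":1,"xyz":[0,-0.006,0.025],"dr":[0,0,0]},{"grip":1,"xyz":[0,-0.006,0.04],"dr":[0,0,0]},{"grip":1,"xyz":[0,-0.006,0.055],"dr":[0,0,0]},{"grip":1,"xyz":[0,-0.006,0.069],"dr":[0,0,0]},{"grip":1,"xyz":[0,-0.006,0.069],"dr":[0,0,0]}]'
python3 - <<'E'
from h import *
rel([-.01,.12,0],.9)
for n in ["side","scene","wrist"]: cv2.imwrite(f"pics/{n}3.png",ctrl.read_camera(n)[:,:,::-1])
a=cv2.imread("pics/scene3.png")[170:270,215:345]; b=cv2.imread("pics/wrist3.png")
c=np.hstack([cv2.resize(a,(400,308)),cv2.resize(b,(400,300)).copy() if 0 else cv2.resize(b,(400,308))]); cv2.imwrite("pics/c3.png",c)
E
```

```text
time: 4.22
eef_pos: [0.5925, 0.0472, 0.0413]
tcp_rot: [0.886, -0.156, -0.079, 0.429]
contact_force: [0.4, -0.5, -0.1]
opening: -0.001
t 4.2167 board pos [-0.0128  0.1221 -0.0082] F_board [ 0.4944 -0.327  -0.0822] xyz [ 0.0028  0.0077 -0.0035] dr [0.0031 0.007  0.0014]
tool z (board) [-0.007  -0.7852 -0.6192] q [ 0.1912  0.6692  1.6195 -0.7396  1.471   0.8609]
```

View pics/c3.png

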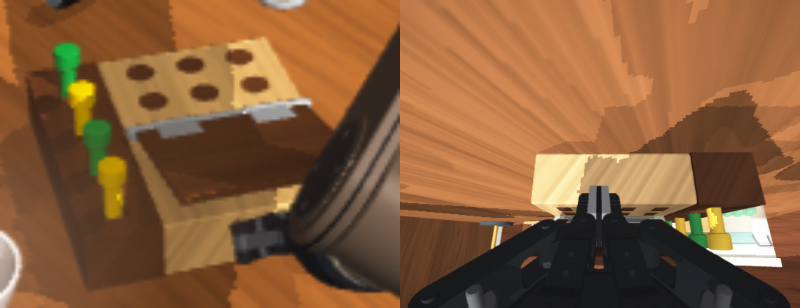

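The fingers are under the leaf with no contact yet. I'll lift now.

```bash
python3 -m jog '[{"grip":1,"xyz":[0,0.009,-0.005],"dr":[0,0,0]},{"grip":1,"xyz":[0,0.018,-0.009],"dr":[0,0,0]},{"grip":1,"xyz":[0,0.026,-0.012],"dr":[0,0,0]},{"grip":1,"xyz":[0,0.034,-0.014],"dr":[0,0,0]},{"grip":1,"xyz":[0,0.043,-0.016],"dr":[0,0,0]},{"grip":1,"xyz":[0,0.043,-0.016],"dr":[0,0,0]}]'
python3 - <<'E'
from h import *
rel([-.01,.087,.059],.9)
rel([-.01,.057,.078],.9)
for n in ["side","scene"]: cv2.imwrite(f"pics/{n}4.png",ctrl.read_camera(n)[:,:,::-1])
a=cv2.imread("pics/scene4.png")[140:280,200:380]; b=cv2.imread("pics/side4.png")[100:310,180:460]
c=np.hstack([cv2.resize(a,(400,308)),cv2.resize(b,(400,308))]); cv2.imwrite("pics/c4.png",c)
E
```

```text
time: 4.87
eef_pos: [0.5916, 0.0361, 0.0909]
tcp_rot: [0.887, -0.157, -0.074, 0.428]
contact_force: [-0.2, 0.3, -0.5]
opening: -0.0
t 4.8667 board pos [-0.0099  0.1114  0.0414] F_board [-0.2776  0.1816 -0.4915] xyz [0.     0.029  0.0081] dr [-0.0011 -0.0007 -0.0043]
tool z (board) [ 0.0007 -0.7827 -0.6224] q [ 0.1763  0.5828  1.6408 -0.7475  1.5029  0.8141]
t 4.8667 board pos [-0.0099  0.1114  0.0414] F_board [-0.2776  0.1816 -0.4915] xyz [0.0002 0.0625 0.0198] dr [-0.0011 -0.0007 -0.0043]
tool z (board) [ 0.0007 -0.7827 -0.6224] q [ 0.1763  0.5828  1.6408 -0.7475  1.5029  0.8141]
```

View pics/c4.png

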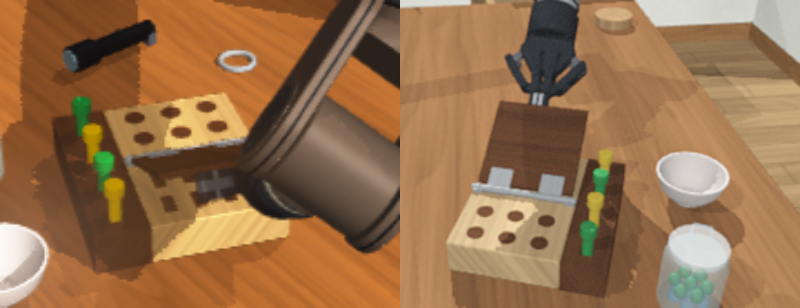

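The side view shows the leaf lifting on the fingers, now about 0.5–0.6 rad. I'll continue along the arc.

```bash
python3 -m jog '[{"grip":1,"xyz":[0,0.010,0.003],"dr":[0,0,0]},{"grip":1,"xyz":[0,0.020,0.006],"dr":[0,0,0]},{"grip":1,"xyz":[0,0.029,0.008],"dr":[0,0,0]},{"grip":1,"xyz":[0,0.040,0.012],"dr":[0,0,0]},{"grip":1,"xyz":[0,0.051,0.016],"dr":[0,0,0]},{"grip":1,"xyz":[0,0.062,0.020],"dr":[0,0,0]},{"grip":1,"xyz":[0,0.072,0.026],"dr":[0,0,0]},{"grip":1,"xyz":[0,0.082,0.032],"dr":[0,0,0]},{"grip":1,"xyz":[0,0.092,0.038],"dr":[0,0,0]},{"grip":1,"xyz":[0,0.092,0.038],"dr":[0,0,0]}]'
python3 - <<'E'
from h import *
rel([-.01,-.01,.09],.65)
rel([-.01,-.045,.078],.4)
for n in ["side","scene"]: cv2.imwrite(f"pics/{n}5.png",ctrl.read_camera(n)[:,:,::-1])
a=cv2.imread("pics/scene5.png")[140:280,200:380]; b=cv2.imread("pics/side5.png")[100:310,180:460]
c=np.hstack([cv2.resize(a,(400,308)),cv2.resize(b,(400,308))]); cv2.imwrite("pics/c5.png",c)
E
```

```text
time: 5.8
eef_pos: [0.5599, -0.0474, 0.1372]
tcp_rot: [0.886, -0.157, -0.076, 0.429]
contact_force: [0.8, -0.8, -0.3]
opening: -0.004
t 5.8 board pos [-0.0112  0.0221  0.0877] F_board [ 0.9785 -0.4513 -0.2648] xyz [0.0014 0.0217 0.0237] dr [ 0.2511  0.0029 -0.0033]
tool z (board) [-0.0032 -0.784  -0.6208] q [ 0.0558  0.4233  1.7737 -0.8104  1.4582  0.7247]
t 5.8 board pos [-0.0112  0.0221  0.0877] F_board [ 0.9785 -0.4513 -0.2648] xyz [0.0015 0.034  0.0586] dr [ 0.5011  0.0025 -0.0036]
tool z (board) [-0.0032 -0.784  -0.6208] q [ 0.0558  0.4233  1.7737 -0.8104  1.4582  0.7247]
```

View pics/c5.png

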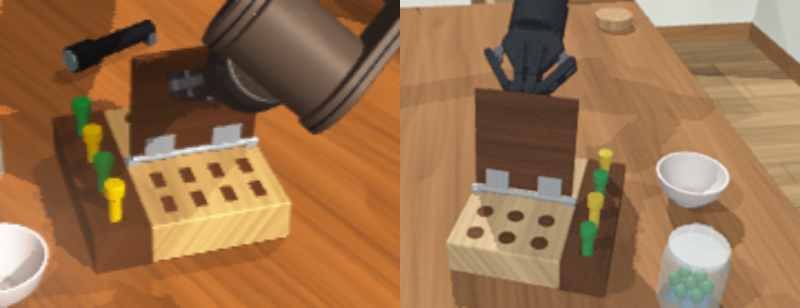

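The leaf is about 80° up. I'll push it past vertical while turning the tool more downward.

```bash
python3 -m jog '[{"grip":1,"xyz":[0,0.007,0.008],"dr":[0.08,0,0]},{"grip":1,"xyz":[0,0.014,0.016],"dr":[0.16,0,0]},{"grip":1,"xyz":[0,0.021,0.024],"dr":[0.25,0,0]},{"grip":1,"xyz":[0,0.026,0.035],"dr":[0.33,0,0]},{"grip":1,"xyz":[0,0.030,0.047],"dr":[0.42,0,0]},{"grip":1,"xyz":[0,0.034,0.058],"dr":[0.5,0,0]},{"grip":1,"xyz":[0,0.034,0.058],"dr":[0.5,0,0]}]'
python3 - <<'E'
from h import *
rel([-.01,-.077,.066],.4)
rel([-.01,-.098,.035],.4)
rel([-.01,-.104,.008],.4)
for n in ["side","scene"]: cv2.imwrite(f"pics/{n}6.png",ctrl.read_camera(n)[:,:,::-1])
a=cv2.imread("pics/scene6.png")[140:280,200:380]; b=cv2.imread("pics/side6.png")[100:310,180:460]
c=np.hstack([cv2.resize(a,(400,308)),cv2.resize(b,(400,308))]); cv2.imwrite("pics/c6.png",c)
E
```

```text
time: 6.48
eef_pos: [0.5371, -0.1103, 0.1275]
tcp_rot: [0.965, -0.172, -0.035, 0.195]
contact_force: [-0.5, -1.0, -0.6]
opening: -0.004
t 6.4833 board pos [-0.0113 -0.0449  0.078 ] F_board [-0.1497 -1.0952 -0.5535] xyz [0.0015 0.025  0.0235] dr [-0.0008  0.0019 -0.0053]
tool z (board) [-0.0019 -0.3887 -0.9214] q [-0.2116  0.1936  1.9294 -0.4422  1.1185  0.3569]
t 6.4833 board pos [-0.0113 -0.0449  0.078 ] F_board [-0.1497 -1.0952 -0.5535] xyz [0.0016 0.0323 0.0602] dr [-0.0008  0.0019 -0.0053]
tool z (board) [-0.0019 -0.3887 -0.9214] q [-0.2116  0.1936  1.9294 -0.4422  1.1185  0.3569]
t 6.4833 board pos [-0.0113 -0.0449  0.078 ] F_board [-0.1497 -1.0952 -0.5535] xyz [0.0016 0.0273 0.0874] dr [-0.0008  0.0019 -0.0053]
tool z (board) [-0.0019 -0.3887 -0.9214] q [-0.2116  0.1936  1.9294 -0.4422  1.1185  0.3569]
```

View pics/c6.png

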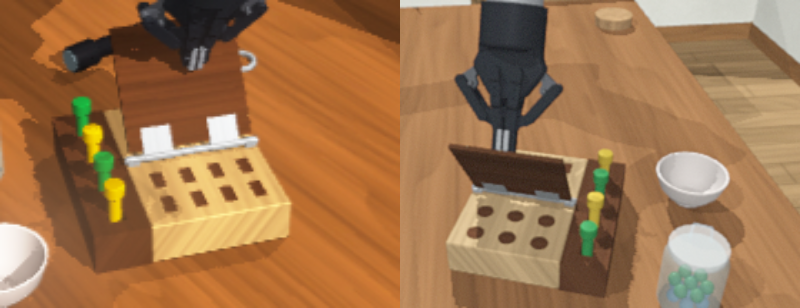

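The leaf is now about 2.2 rad. I'll push it down onto the −y half, slowing near the end.

```bash
python3 -m jog '[{"grip":1,"xyz":[0,0.008,0.008],"dr":[0,0,0]},{"grip":1,"xyz":[0,0.017,0.016],"dr":[0,0,0]},{"grip":1,"xyz":[0,0.025,0.024],"dr":[0,0,0]},{"grip":1,"xyz":[0,0.028,0.036],"dr":[0,0,0]},{"grip":1,"xyz":[0,0.031,0.048],"dr":[0,0,0]},{"grip":1,"xyz":[0,0.032,0.060],"dr":[0,0,0]},{"grip":1,"xyz":[0,0.031,0.068],"dr":[0,0,0]},{"grip":1,"xyz":[0,0.030,0.075],"dr":[0,0,0]},{"grip":1,"xyz":[0,0.029,0.080],"dr":[0,0,0]},{"grip":1,"xyz":[0,0.029,0.080],"dr":[0,0,0]}]'
python3 - <<'E'
from h import *
rel([-.01,-.104,.008],.4)
E
```

```text
time: 7.42
eef_pos: [0.5173, -0.162, 0.0629]
tcp_rot: [0.965, -0.17, -0.036, 0.195]
contact_force: [0.2, -0.2, -0.4]
opening: -0.001
t 7.4167 board pos [-0.0124 -0.1002  0.0134] F_board [ 0.2855 -0.1624 -0.4474] xyz [0.0024 0.0014 0.0065] dr [ 0.      0.0034 -0.001 ]
tool z (board) [-0.0034 -0.3895 -0.921 ] q [-0.3107  0.2604  1.99   -0.4912  0.9701  0.3354]
```

Now small downward steps, in world vertical (tool y +0.39, z +0.92), watching the force.

```bash
for i in 1; do :; done; python3 -m jog '[{"grip":1,"xyz":[0,-0.001,0.002],"dr":[0,0,0]},{"grip":1,"xyz":[0,-0.002,0.004],"dr":[0,0,0]},{"grip":1,"xyz":[0,-0.002,0.005],"dr":[0,0,0]},{"grip":1,"xyz":[0,-0.002,0.005],"dr":[0,0,0]}]'
python3 -m jog '[{"grip":1,"xyz":[0,-0.0004,0.001],"dr":[0,0,0]},{"grip":1,"xyz":[0,-0.0004,0.001],"dr":[0,0,0]}]'
python3 -m jog '[{"grip":1,"xyz":[0,-0.0004,0.001],"dr":[0,0,0]},{"grip":1,"xyz":[0,-0.0004,0.001],"dr":[0,0,0]}]'
python3 - <<'E'
from h import *
rel([-.01,-.104,.008],.4)
for n in ["side","scene"]: cv2.imwrite(f"pics/{n}7.png",ctrl.read_camera(n)[:,:,::-1])
a=cv2.imread("pics/scene7.png")[140:280,200:380]; b=cv2.imread("pics/side7.png")[100:310,180:460]
c=np.hstack([cv2.resize(a,(400,308)),cv2.resize(b,(400,308))]); cv2.imwrite("pics/c7.png",c)
E
```

```text
time: 7.75
eef_pos: [0.5185, -0.1622, 0.0593]
tcp_rot: [0.965, -0.17, -0.034, 0.196]
contact_force: [-0.1, 0.4, -0.1]
opening: 0.001
time: 7.92
eef_pos: [0.5184, -0.1623, 0.0582]
tcp_rot: [0.965, -0.17, -0.034, 0.196]
contact_force: [1.0, -0.3, -0.2]
opening: 0.001
time: 8.08
eef_pos: [0.5183, -0.1623, 0.057]
tcp_rot: [0.965, -0.17, -0.034, 0.196]
contact_force: [0.7, 0.6, 0.9]
opening: -0.001
t 8.0833 board pos [-0.0113 -0.1001  0.0075] F_board [0.4335 0.8339 0.9404] xyz [0.0013 0.0037 0.0011] dr [-0.0001  0.0004 -0.0019]
tool z (board) [-0.0004 -0.3893 -0.9211] q [-0.3107  0.2708  1.9905 -0.4958  0.9576  0.3432]
```

View pics/c7.png

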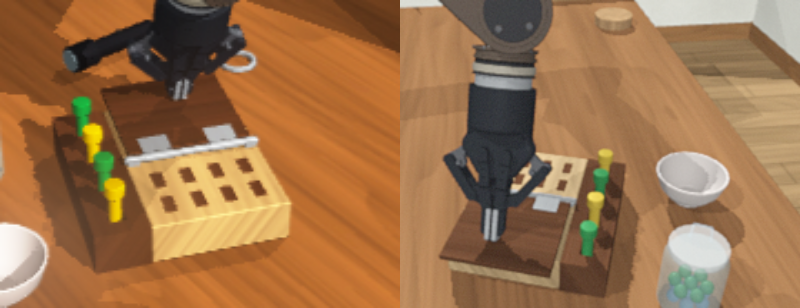

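The leaf is nearly flat with only about 1 N of force. I'll press down further in 1–2 mm steps.

```bash
python3 -m jog '[{"grip":1,"xyz":[0,-0.0004,0.001],"dr":[0,0,0]},{"grip":1,"xyz":[0,-0.0008,0.002],"dr":[0,0,0]},{"grip":1,"xyz":[0,-0.0008,0.002],"dr":[0,0,0]}]'
python3 -m jog '[{"grip":1,"xyz":[0,-0.0004,0.001],"dr":[0,0,0]},{"grip":1,"xyz":[0,-0.0008,0.002],"dr":[0,0,0]},{"grip":1,"xyz":[0,-0.0008,0.002],"dr":[0,0,0]}]'
```

```text
time: 8.43
eef_pos: [0.5184, -0.1625, 0.0555]
tcp_rot: [0.965, -0.17, -0.035, 0.196]
contact_force: [-0.4, 1.6, 3.2]
opening: 0.003
time: 8.68
eef_pos: [0.5185, -0.1626, 0.0551]
tcp_rot: [0.965, -0.171, -0.035, 0.197]
contact_force: [-4.1, 4.1, 13.7]
opening: 0.003
```

The force rose to about 14 N and the tool stopped descending, so the leaf is at its stop. I'll retract along the tool axis and upward, then look.

```bash
python3 -m jog '[{"grip":1,"xyz":[0,0,-0.005],"dr":[0,0,0]},{"grip":1,"xyz":[0,0,-0.02],"dr":[0,0,0]},{"grip":1,"xyz":[0,0.01,-0.05],"dr":[0,0,0]},{"grip":1,"xyz":[0,0.02,-0.08],"dr":[0,0,0]},{"grip":1,"xyz":[0,0.03,-0.11],"dr":[0,0,0]},{"grip":1,"xyz":[0,0.04,-0.14],"dr":[0,0,0]},{"grip":1,"xyz":[0,0.04,-0.17],"dr":[0,0,0]},{"grip":1,"xyz":[0,0.04,-0.20],"dr":[0,0,0]},{"grip":1,"xyz":[0,0.04,-0.20],"dr":[0,0,0]}]'
python3 - <<'E'
from h import *
for n in ["side","scene"]: cv2.imwrite(f"pics/{n}8.png",ctrl.read_camera(n)[:,:,::-1])
a=cv2.imread("pics/scene8.png")[140:280,165:345]; b=cv2.imread("pics/side8.png")[100:420,110:460]
c=np.hstack([cv2.resize(a,(400,308)),cv2.resize(b,(400,366))[:308]]) if 0 else np.hstack([cv2.resize(a,(400,366)),cv2.resize(b,(400,366))]); cv2.imwrite("pics/c8.png",c)
a=cv2.imread("pics/side8.png")[170:300,205:345]; cv2.imwrite("pics/d8.png",cv2.resize(a,None,fx=4.6,fy=4.6,interpolation=cv2.INTER_CUBIC))
a=cv2.imread("pics/scene8.png")[170:270,215:345]; cv2.imwrite("pics/s8.png",cv2.resize(a,None,fx=6,fy=6,interpolation=cv2.INTER_CUBIC))
E
```

```text
time: 9.43
eef_pos: [0.5355, -0.1234, 0.2595]
tcp_rot: [0.965, -0.17, -0.028, 0.196]
contact_force: [0.8, 0.4, 1.6]
opening: -0.001
```

View pics/c8.png

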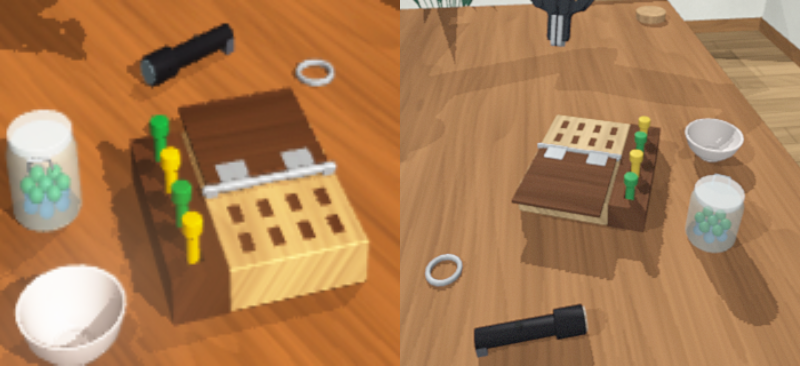

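View pics/d8.png

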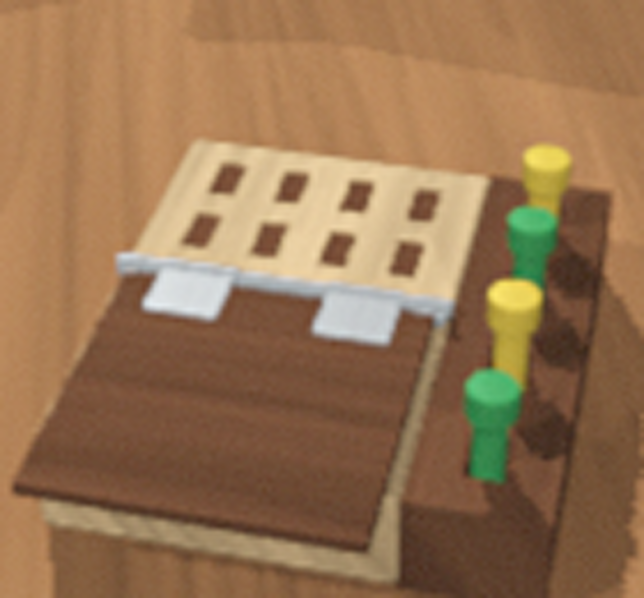

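View pics/s8.png

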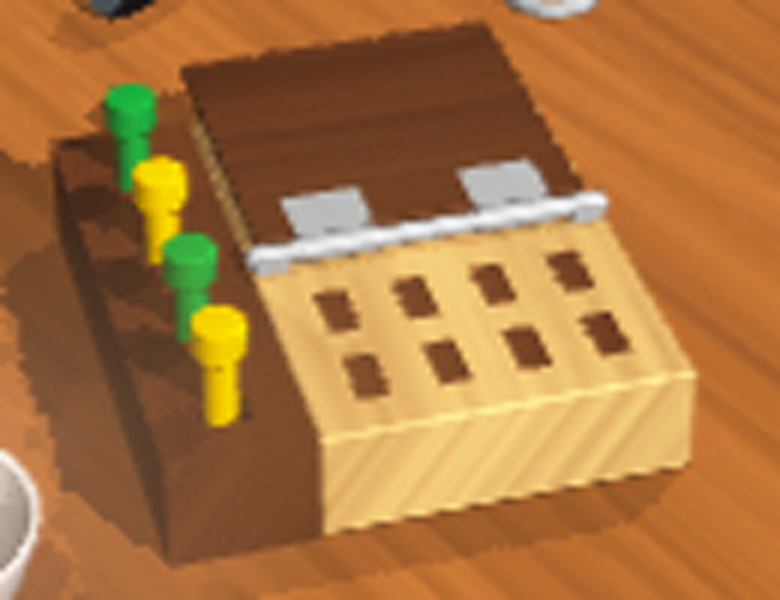

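Slots are uncovered, and the leaf lies on the −y half. The pegs' pixels are unchanged. I'll measure the free edge's height to confirm it is flat, and compare the other objects before and after.

```bash
python3 - <<'E'
from h import *
S=lambda x,y:(x/6+215-.4,y/6+170-.4); D=lambda x,y:(x/4.6+205-.4,y/4.6+170-.4)
for s,d in [((487,22),(18,485)),((182,68),(366,543))]:
    w=tri(S(*s),D(*d)); print(w,RB.T@(w-SP))
a=cv2.imread("pics/side0.png").astype(int);b=cv2.imread("pics/side8.png").astype(int)
df=np.abs(a-b).max(2)>40
for k,(r0,r1,c0,c1) in {"ring":(318,355,125,170),"torch":(362,415,170,280),"bowl":(200,245,355,415),"jar":(250,320,355,415),"pegs":(200,280,300,332)}.items(): print(k,df[r0:r1,c0:c1].sum())
s=ctrl.get_state();print(s["time"],s["contact_force"],s["dq"])
E
```

```text
[ 0.4575 -0.1766  0.051 ] [-0.0637 -0.1342  0.0015]
[ 0.5785 -0.2208  0.0511] [ 0.0651 -0.1346  0.0016]
ring 0
torch 0
bowl 0
jar 0
pegs 349
9.5333 [-0.2555 -0.2141 -0.9875] [-0.0122  0.0309  0.0573  0.0035  0.0005  0.0006]
```

The free-edge top measures 51 mm (52.5 expected when flat), so the leaf is flat within calibration error. The pixel differences in the peg region come from the leaf behind them and shadows, since the peg heads sit at the same pixels in both crops. I'll hand it in.

```bash
python3 -m jog '[{"grip":1,"xyz":[0,0,0],"dr":[0,0,0]},{"grip":1,"xyz":[0,0,0],"dr":[0,0,0]},{"grip":1,"xyz":[0,0,0],"dr":[0,0,0]},{"grip":1,"xyz":[0,0,0],"dr":[0,0,0]}]'; python3 -c "
from plant import ctrl; print(ctrl.sign_off())"
```

```text
time: 9.87
eef_pos: [0.5315, -0.124, 0.2509]
tcp_rot: [0.965, -0.17, -0.036, 0.196]
contact_force: [0.9, 1.3, 0.8]
opening: 0.002
the job is handed in; nothing more can be done
None
```

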